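# Tip the cartridge tray out into the dish

## Robot

A 7-joint arm with a two-finger parallel gripper is mounted at the origin on the work surface. World frame = base frame: x ahead of the robot, y to its left, z up, the work surface at z = 0. Lengths are in m, angles in rad, forces in N, time in s.
With the tool pointing down it reaches from about 0.4 to 0.925 m from the base axis. Payload 4.1 kg.
Tool frame: the origin (TCP) lies at the centre of the arm's flange, where the gripper is bolted on; the fingertips stand 173 mm ahead of it and the grasp point (between the pads) lies 155 mm ahead of it; z points along the fingers, y is the line along which they close (so a half turn about z gives the same grasp; the last joint's range is limited). The gripper opens to 85 mm and grips with 20 to 120 N. Pads are 22 mm wide; open, the fingers measure 114 mm over their backs; the gripper's body (76 mm by 85 mm) begins 54 mm behind the grasp point. The pads swing forward as they close: fully open they stand 13 mm farther back than shut.
Start: joints at [1.14, 0.398, 0.045, 1.537, -0.019, 1.207, -0.051], TCP at [0.212, -0.615, 0.405] pointing down, gripper open.
Joint ranges: [-2.82, 2.82], [-0.49, 2.23], [-1.37, 1.46], [0, 2.46], [-1.36, 4.5], [0.23, 2], [-2.94, 2.94]. Speed limits (rad/s): [2.57, 2.57, 3.14, 3.14, 3.14, 3.14, 3.14].

## Interface

Orientations are given as [roll, pitch, yaw] about the fixed x, y, z axes, in that order (R = Rz(yaw) Ry(pitch) Rx(roll)).
In Python, from rig import bot gives the robot as it stands.
- The arm moves only by the tool move_arm, never from a script. Its argument "series" is a list that holds one entry, the list of rows, each a list of 5 numbers: the finger opening in mm, from 0 to 85.4, then the shift along the tool's x, y, z each as a share of 15 cm, from -1 to 1, then the turn about the tool's z as a share of 2 pi rad, from -1 to 1. A call has 1 to 12 rows; each row is the pose to reach, as a shift and turn from the pose commanded when the call began, along the tool's axes at that moment, turning the shorter way round; what a row does not reach only later rows make up. A row lasts 1/8 s, in which the tool goes at most 62.5 mm and 10.7 degrees, less where a joint would pass 70% of its speed; a pose out of reach is approached as far as the arm can. A call with a number of a shift or a turn outside -1 to 1 is refused whole. A call with a gripper value outside its range is refused whole. The fingers move at their own pace and stop on an object; the grip force is fixed at half the most. Time passes only in rows, so rows that repeat a pose let the fingers close. It gives the time, the measured TCP pose, the force, the opening and the grip force at its end, in the units of the state.
- bot.state(): the state, without advancing time (a new reading comes with each control period).
- bot.grab_frame(name): name is "side" or "top"; returns a dict with "frame" (480x640x3 uint8, red, green, blue), "depth" (480x640 float32, m along the optical axis (not along the pixel's ray), 0 where there is no reading), "mtx" (3x3 intrinsics, pixels), "world_from_camera" (4x4, takes a point from camera to world coordinates). Camera axes: x right, y down, z forward; pixel columns grow to the right and rows downward; lengths in m; the calibration is good to about 2 mm. A picture is of the moment at which its call begins.
- bot.hand_in(): hands the job in; it is judged then, once.
The state is a dict: "time": time; "joints": joint angles; "joint_vel": joint speeds; "joint_efforts": joint torques, N m; "tcp_pos": TCP position; "orientation": TCP orientation; "wrist_force": force on the tool from outside, world axes, zero at the start; "torque": the same for the moment, N m; "opening": opening from 0.0 (shut) to 1.0 (fully open); "grip_force": force on a finger pad.
Only numpy, scipy, OpenCV 4.12 (cv2) and the standard library are available. Lean on these libraries where they do the work, as an engineer would, in place of code of your own. Each camera call takes 0.05 s, during which the arm holds its last target. There are 200 camera calls.

## Task

Set the white dish on the shelf below the lip of the tipping tray, then tip the tray slowly (its side pedal is there to be pressed down) until all five pickup cartridges have slid out into the dish. Ease the tray back down level without letting it slam, and leave all five in the upright dish: none may spill onto the shelf, and the other things stay where they are.

Things in the scene. Friction and masses are not known exactly. Their poses are not given: they have to be found in the camera images.
- stand: grey metal stand of the tipping tray, fixed. Origin on the shelf straight below the tray's hinge axis, midway across the tray; z up; its own -x is the direction the tray pours, y runs along the hinge axis. Hinge posts (8 mm thick, 128 mm tall, x -9 to +13 mm) at y = -51 and +51 mm; base plate from x = 0 to +135 mm, so the shelf in front of it, below the lip, is free.
- tray (a joint): tilt of the grey plastic tray about its hinge, rad: 0 = level on its stop, grows as the rear rises and the front (stand's -x) dips; end stop 0.95. Hinge axis level, along the stand's y, 120 mm above the shelf. Tray empty 0.32 kg; it falls back to 0 when let go, and slams if released while tipped. The cartridges slide out when it is tipped steeply (about 0.4 to 0.9 rad, friction varies).
- tray_mid (a point): centre of the tray's floor. The tray is an open-topped grey trough 84 mm wide, 165 mm long (52 mm in front of the hinge axis, 113 mm behind it), walls 36 mm high, its floor at the height of the axis.
- flap_mid (a point): middle of the clear flap, 74 x 31 mm, that alone closes the tray's front. It hangs from a pin along the top of the front end and swings outward freely: it opens by itself as the tray tips.
- pedal (a point): middle of the upper face of the tray's press pedal: a flat aluminium plate 55 x 55 x 6 mm, rigid with the tray, at its side at the stand's y = +108 mm, forward of the hinge axis. With the tray level it slopes up by 0.2 rad away from the axis and this point is at stand x = -66 mm, height 136.5 mm; pressing it down with 1 to 5 N tips the tray one to one about the hinge axis.
- lip (a point): middle of the front edge of the tray's floor, over which the cartridges leave; it turns with the tray (stand x = -52 mm, height 122 mm when level; x about -30 mm, height about 80 mm when fully tipped). The cartridges drop 0 to 60 mm forward of the tipped lip.
- dish_mid (a point): round white stoneware dish, loose, about 0.5 kg: outside diameter 150 mm, height 45 mm, upright wall 8 mm thick, inner floor 6 mm above its underside, so it passes below the tray's lip. This point is on its axis half-way up, 22.5 mm above its underside.
- dish: the same dish; origin at the centre of its underside, z up.
- tin: low round aluminium tin, diameter 90 mm, height 40 mm; bystander, on the side of the stand opposite to the dish. Origin at the centre of its underside.
- headshell: black headshell, about 60 x 25 x 13 mm; bystander.
- driver: small steel screwdriver 130 mm long; bystander.
- gauge: red plastic stylus balance gauge 85 x 30 x 23 mm; bystander.
- mug: white mug, diameter 80 mm, height 90 mm; bystander.
- brush: small wooden brush block 70 x 22 x 18 mm; bystander.
- cart0: black plastic pickup cartridge, a chunky block 30 x 20 x 15 mm with a 26 mm wide flange on top (20 mm tall in all), about 12 g; one of five identical ones lying loose in the tipping tray at the start. Origin at the centre of its underside.
- cart1: black plastic pickup cartridge, a chunky block 30 x 20 x 15 mm with a 26 mm wide flange on top (20 mm tall in all), about 12 g; one of five identical ones lying loose in the tipping tray at the start. Origin at the centre of its underside.
- cart2: black plastic pickup cartridge, a chunky block 30 x 20 x 15 mm with a 26 mm wide flange on top (20 mm tall in all), about 12 g; one of five identical ones lying loose in the tipping tray at the start. Origin at the centre of its underside.
- cart3: black plastic pickup cartridge, a chunky block 30 x 20 x 15 mm with a 26 mm wide flange on top (20 mm tall in all), about 12 g; one of five identical ones lying loose in the tipping tray at the start. Origin at the centre of its underside.
- cart4: black plastic pickup cartridge, a chunky block 30 x 20 x 15 mm with a 26 mm wide flange on top (20 mm tall in all), about 12 g; one of five identical ones lying loose in the tipping tray at the start. Origin at the centre of its underside.

How it is judged:
On the way, in this order (a step that is already met when the one before it is completed fails the run):
1. the dish stands on the shelf under the tray's mouth with the tray not yet tipped (horizontal distance between dish_mid and lip below 0.085 m and height (world z) of dish below 0.004 m and value of joint tray below 0.15 rad), for 0.2 s.
2. the tray is tipped by more than 0.4 rad (value of joint tray above 0.4 rad), for 0.2 s.
At the end, for the whole second after the job is handed in: All five cartridges lie at rest inside the dish (origins within 66 mm of its axis and less than 42 mm above its underside), the dish stands upright on the shelf (within 0.05 rad, 4 mm), and the tray is back level (under 0.04 rad) (horizontal distance between each of cart0, cart1, cart2, cart3, cart4 and dish_mid below 0.066 m and z of each of cart0, cart1, cart2, cart3, cart4 in the frame of dish below 0.042 m and linear speed of each of cart0, cart1, cart2, cart3, cart4 below 0.03 m/s and value of joint tray below 0.04 rad and angle between dish's own z axis and vertical below 0.05 rad and height (world z) of dish below 0.004 m and linear speed of dish below 0.02 m/s); the robot touches nothing.
It fails at once if a cartridge spills: it lies outside the dish, low down ((height (world z) of cart0 below 0.03 m and horizontal distance between cart0 and dish_mid above 0.08 m) or (height (world z) of cart1 below 0.03 m and horizontal distance between cart1 and dish_mid above 0.08 m) or (height (world z) of cart2 below 0.03 m and horizontal distance between cart2 and dish_mid above 0.08 m) or (height (world z) of cart3 below 0.03 m and horizontal distance between cart3 and dish_mid above 0.08 m) or (height (world z) of cart4 below 0.03 m and horizontal distance between cart4 and dish_mid above 0.08 m)).
It fails at once if the tray is flung or slams back (faster than 2 rad/s) (velocity of joint tray above 2 rad/s or velocity of joint tray below -2 rad/s).
It fails at once if the dish is tilted by more than 0.4 rad (angle between dish's own z axis and vertical above 0.4 rad).
It fails at once if a bystander is moved by more than 30 mm (distance of any of tin, headshell, driver, gauge, mug, brush from where it was at the start of the episode above 0.03 m).
It also fails if it takes over 61 s, if anything falls off the work surface, if the arm or the gripper's body presses on something with over 40 N, if the wrist force passes 120 N, or if a joint passes its speed limit or range.

## Working session

There is one attempt and no reset: what is moved stays moved. The work goes in short steps, Python scripts to look and compute and a tool call to move; the robot and the scene stay as the last step left them, time stands still between calls to the robot, and variables do not carry over. Pictures are saved under pics/ and viewed, at most 10 in all, crops included, and the job is handed in when it is done.

Besides the shell and the picture viewer there is one more tool, called by a JSON object that holds its "op" and its "data", one argument or row to a line. move_arm: Moves the arm, as the interface text tells. Shift numbers are shares of 15 cm and turn numbers shares of 2 pi rad, none past 1 either way. Its arguments: {"type":"object","properties":{"series":{"type":"array"}},"required":["series"]}

```bash
mkdir -p pics
python3 - <<'E'
from rig import bot
import cv2,numpy as np
s=bot.state();print(s)
for n in("side","top"):
    f=bot.grab_frame(n);cv2.imwrite(f"pics/{n}0.png",f["frame"][:,:,::-1]);np.savez(f"{n}0.npz",**f)
    print(n,f["mtx"].tolist(),f["world_from_camera"].round(4).tolist(),(f["depth"]>0).mean())
E
```

```text
{'time': 0.0, 'joints': array([ 1.13997844,  0.39921957,  0.04506763,  1.53788704, -0.01870361,
        1.20688064, -0.05065851]), 'joint_vel': array([ 0.0015927 , -0.00021161, -0.0006004 , -0.0023846 ,  0.00017417,
        0.00061275, -0.00013473]), 'joint_efforts': array([-4.56469552e-04, -4.75126719e+01,  1.36435300e+00, -2.54218841e+01,
        1.13975522e-02,  9.44513275e-03, -1.08847203e-05]), 'tcp_pos': array([ 0.21167671, -0.61425906,  0.40364285]), 'orientation': array([-3.13962543e+00,  1.47106708e-04,  3.31939069e-01]), 'wrist_force': array([ 1.12636586,  0.2862769 , -0.2081867 ]), 'torque': array([-0.0047687 ,  0.0080541 ,  0.01805979]), 'grip_force': 0.0, 'opening': 1.0006438922506715}
side [[450.4638342334116, 0.0, 319.7716900710331], [0.0, 450.4638342334116, 235.93884385877035], [0.0, 0.0, 1.0]] [[0.7619, -0.3213, 0.5624, 0.0922], [-0.6472, -0.3431, 0.6807, -0.523], [-0.0258, -0.8826, -0.4694, 0.4992], [0.0, 0.0, 0.0, 1.0]] 0.9957389322916667
top [[510.6219754747496, 0.0, 314.53932868767095], [0.0, 510.6219754747496, 230.24636386960643], [0.0, 0.0, 1.0]] [[0.02, -0.9887, 0.1489, 0.4557], [-0.9992, -0.0145, 0.0383, -0.0074], [-0.0357, -0.1495, -0.9881, 0.9731], [0.0, 0.0, 0.0, 1.0]] 0.996259765625
```

View pics/side0.png

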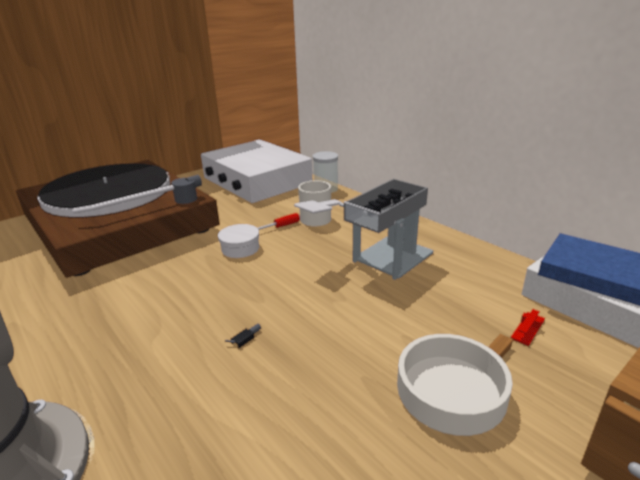

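View pics/top0.png

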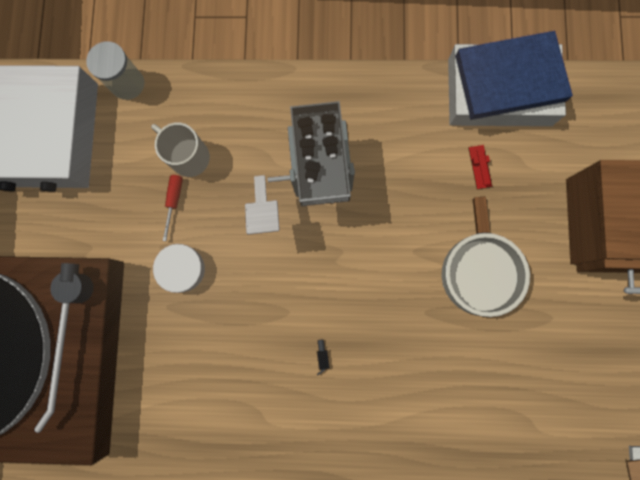

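Side view: dish at (454,382), tray at (386,205), with its front facing the robot, and the pedal plate at (318,204). Top view: dish (487,275), tray (320,155) with its lip near (325,198), pedal (262,217), brush (482,215), headshell (323,355), tin (178,269).

```bash
cat > m.py <<'E'
import numpy as np,cv2
def cloud(f):
    K=f["mtx"];d=f["depth"];v,u=np.mgrid[:480,:640]
    p=np.stack([(u-K[0,2])/K[0,0]*d,(v-K[1,2])/K[1,1]*d,d],-1);T=f["world_from_camera"]
    return p@T[:3,:3].T+T[:3,3]
def ray(f,u,v,z):
    K=f["mtx"];T=f["world_from_camera"];r=T[:3,:3]@np.array([(u-K[0,2])/K[0,0],(v-K[1,2])/K[1,1],1]);c=T[:3,3]
    return c+r*(z-c[2])/r[2]
def circ(p):
    A=np.c_[2*p,np.ones(len(p))];s=np.linalg.lstsq(A,(p**2).sum(1),rcond=None)[0];return s[:2],np.sqrt(s[2]+s[:2]@s[:2])
E
python3 - <<'E'
from m import *
C={n:dict(np.load(n+"0.npz")) for n in("side","top")}
P={n:cloud(f) for n,f in C.items()}
p=P["top"]
for n,(u,v) in dict(dish=(487,275),ped=(262,217),tin=(178,265),brush=(482,215),head=(323,355),shelf=(400,300)).items(): print(n,p[v,u].round(4), 'ray',ray(C["top"],u,v,0.02).round(3))
d0=p[275,487,:2]
for n in P:
    q=P[n].reshape(-1,3);m=(np.linalg.norm(q[:,:2]-d0,axis=1)<.1)&(q[:,2]>.038)&(q[:,2]<.06);q=q[m]
    c,r=circ(q[:,:2]);print(n,"dish rim",c.round(4),"r",r.round(4),"z",np.percentile(q[:,2],[5,50,95]).round(4))
    for nm,ctr,zl,zh,rad in(("tray",p[155,320,:2],.145,.175,.13),("pedal",p[217,262,:2],.115,.16,.05)):
        q=P[n].reshape(-1,3);q=q[(np.linalg.norm(q[:,:2]-ctr,axis=1)<rad)&(q[:,2]>zl)&(q[:,2]<zh)]
        r=cv2.minAreaRect(q[:,:2].astype(np.float32)*1000);print(n,nm,len(q),r,cv2.boxPoints(r).round(0).tolist(),np.percentile(q[:,2],[5,50,95]).round(4),np.median(q,0).round(4))
E
```

```text
dish [ 0.5214 -0.2938  0.0073] ray [ 0.521 -0.29   0.02 ]
ped [0.6028 0.1133 0.1365] ray [0.623 0.13  0.02 ]
tin [0.5274 0.2792 0.0424] ray [0.529 0.286 0.02 ]
brush [ 0.6329 -0.2843  0.0191] ray [ 0.633 -0.284  0.02 ]
head [0.369  0.0097 0.0112] ray [0.37 0.01 0.02]
shelf [ 0.4721 -0.1328  0.0014] ray [ 0.472 -0.13   0.02 ]
side dish rim [ 0.5174 -0.2852] r 0.0705 z [0.0388 0.0441 0.0458]
side tray 958 ((711.23779296875, 17.881271362304688), (170.12867736816406, 87.36015319824219), 6.50650691986084) [[622.0, 52.0], [632.0, -35.0], [801.0, -16.0], [791.0, 71.0]] [0.1458 0.1517 0.1567] [0.6986 0.0136 0.1517]
side pedal 336 ((612.2408447265625, 113.3094482421875), (79.71969604492188, 55.66386795043945), 6.603867053985596) [[569.0, 136.0], [576.0, 81.0], [655.0, 90.0], [649.0, 146.0]] [0.1272 0.1362 0.1412] [0.6001 0.1097 0.1362]
top dish rim [ 0.5202 -0.282 ] r 0.0705 z [0.0405 0.0447 0.0477]
top tray 764 ((712.6345825195312, 18.96798324584961), (166.40403747558594, 84.147705078125), 6.972156524658203) [[625.0, 51.0], [635.0, -33.0], [800.0, -13.0], [790.0, 71.0]] [0.1466 0.1558 0.1589] [0.7205 0.018  0.1558]
top pedal 1142 ((613.7680053710938, 115.84622955322266), (76.09778594970703, 55.34211349487305), 7.316896438598633) [[573.0, 138.0], [580.0, 84.0], [655.0, 93.0], [648.0, 148.0]] [0.128  0.1362 0.1416] [0.6059 0.1155 0.1362]
```

{"op": "move_arm", "data": {
  "series": [
    [[60,0.12,-0.09,0,-0.025],[60,0.25,-0.18,0,-0.05],[60,0.37,-0.27,0,-0.075],[60,0.5,-0.36,0,-0.1],[60,0.62,-0.45,0,-0.125],[60,0.75,-0.53,0,-0.15],[60,0.87,-0.62,0,-0.175],[60,1,-0.71,0,-0.197],[60,1,-0.71,0,-0.197]]
  ]
}}

```text
time: 1.23
tcp_pos: [0.3201, -0.4635, 0.4045]
orientation: [3.141, -0.001, 1.572]
wrist_force: [0.3, 0.2, -0.0]
opening: 0.704
grip_force: 0.0
```

{"op": "move_arm", "data": {
  "series": [
    [[60,0.25,0.21,0.1,0],[60,0.5,0.43,0.2,0],[60,0.75,0.65,0.3,0],[60,1,0.86,0.4,0],[60,1,0.86,0.4,0],[60,1,0.86,0.4,0]]
  ]
}}

```text
time: 1.98
tcp_pos: [0.4473, -0.3167, 0.3445]
orientation: [-3.141, 0.001, 1.567]
wrist_force: [-1.3, -1.2, -0.5]
opening: 0.7
grip_force: 0.0
```

{"op": "move_arm", "data": {
  "series": [
    [[60,0.22,0,0.1,0],[60,0.22,0,0.25,0],[60,0.22,0,0.4,0],[60,0.22,0,0.55,0],[60,0.22,0,0.65,0],[60,0.22,0,0.65,0]]
  ]
}}

```text
time: 2.72
tcp_pos: [0.4471, -0.2832, 0.2464]
orientation: [-3.14, -0.0, 1.567]
wrist_force: [0.6, 0.3, -0.2]
opening: 0.705
grip_force: 0.0
```

Run:
```python
from rig import bot
import cv2
print(bot.state()["tcp_pos"])
f=bot.grab_frame("side");cv2.imwrite("pics/s1.png",cv2.resize(f["frame"][200:480,320:640,::-1],None,fx=2,fy=2))
```

```text
[ 0.44713034 -0.28323219  0.24639946]
```

View pics/s1.png

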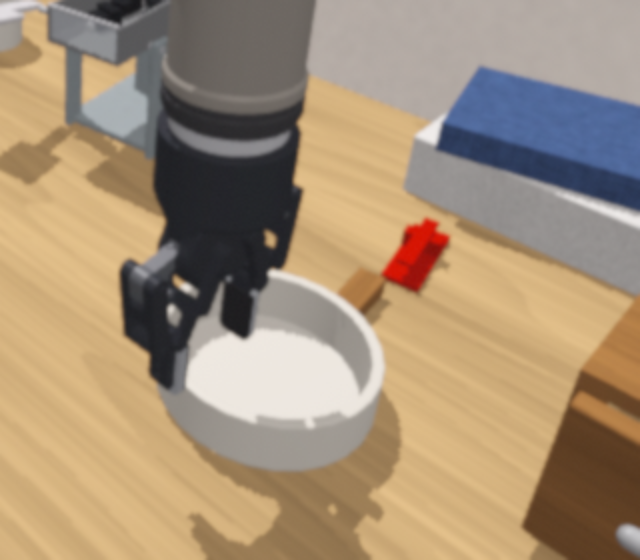

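The fingers straddle the robot-side wall, one at (170,360) outside it and one at (240,310) inside. Descend and close.

{"op": "move_arm", "data": {
  "series": [
    [[60,0,0,0.13,0],[60,0,0,0.26,0],[60,0,0,0.39,0],[60,0,0,0.39,0],[30,0,0,0.39,0],[15,0,0,0.39,0],[0,0,0,0.39,0],[0,0,0,0.39,0],[0,0,0,0.39,0],[0,0,0,0.39,0],[0,0,0,0.39,0],[0,0,0,0.39,0]]
  ]
}}

```text
time: 4.28
tcp_pos: [0.4491, -0.2821, 0.1898]
orientation: [3.139, 0.001, 1.569]
wrist_force: [0.6, 2.2, 5.8]
opening: 0.088
grip_force: 64.2
```

{"op": "move_arm", "data": {
  "series": [
    [[0,0,0,-0.06,0],[0,0,0,-0.12,0],[0,0,0,-0.18,0],[0,0,0,-0.18,0],[0,0.1,0,-0.18,0],[0,0.25,0.05,-0.18,0],[0,0.4,0.1,-0.18,0],[0,0.55,0.15,-0.18,0],[0,0.7,0.2,-0.18,0],[0,0.85,0.22,-0.18,0],[0,0.95,0.24,-0.18,0],[0,1,0.25,-0.18,0]]
  ]
}}

```text
time: 5.78
tcp_pos: [0.4857, -0.1308, 0.2155]
orientation: [-3.141, -0.0, 1.571]
wrist_force: [-1.0, 0.2, -5.3]
opening: 0.084
grip_force: 63.8
```

Run:
```python
from rig import bot
import cv2
from m import *
print(bot.state()["tcp_pos"])
f=bot.grab_frame("side");cv2.imwrite("pics/s2.png",cv2.resize(f["frame"][160:480,240:640,::-1],None,fx=2,fy=1.8))
```

```text
[ 0.48569332 -0.13079731  0.21551662]
```

View pics/s2.png

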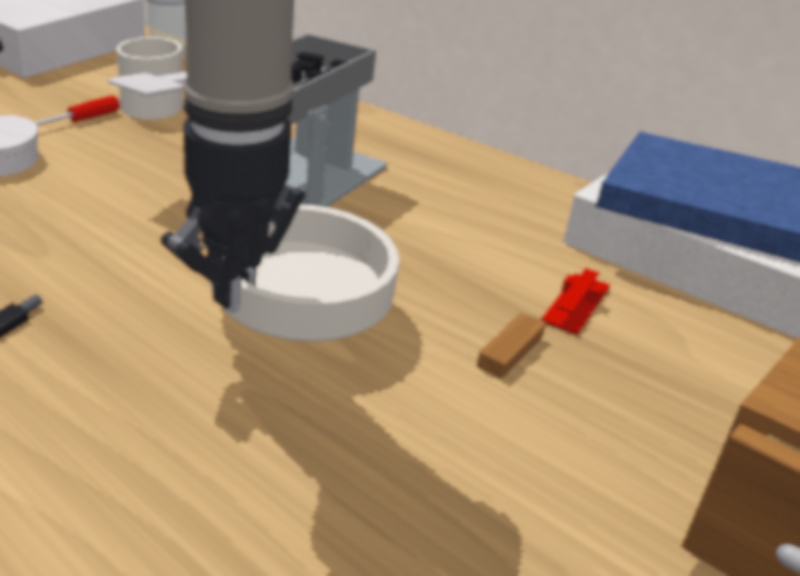

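{"op": "move_arm", "data": {
  "series": [
    [[0,0.12,0.05,0,0],[0,0.28,0.1,0,0],[0,0.45,0.16,0,0],[0,0.62,0.21,0,0],[0,0.78,0.25,0,0],[0,0.88,0.26,0,0],[0,0.91,0.26,0,0],[0,0.91,0.26,0.06,0],[0,0.91,0.26,0.11,0],[0,0.91,0.26,0.15,0],[0,0.91,0.26,0.175,0],[0,0.91,0.26,0.175,0]]
  ]
}}

```text
time: 7.32
tcp_pos: [0.5247, 0.0038, 0.1899]
orientation: [-3.141, 0.001, 1.569]
wrist_force: [-4.2, -1.3, 2.5]
opening: 0.088
grip_force: 64.3
```

{"op": "move_arm", "data": {
  "series": [
    [[10,0,0,0,0],[20,0,0,0,0],[30,0,0,0,0],[40,0,0,0,0],[40,0,0,0,0],[40,0,0,-0.15,0],[40,0,0,-0.35,0],[40,0,0,-0.6,0],[40,0,0,-0.8,0],[40,0,0,-1,0],[20,0,0,-1,0],[0,0,0,-1,0]]
  ]
}}

```text
time: 8.82
tcp_pos: [0.5245, 0.0042, 0.3387]
orientation: [-3.14, 0.0, 1.57]
wrist_force: [-0.1, -0.6, -0.4]
opening: 0.05
grip_force: 0.0
```

Run:
```python
from rig import bot
from m import *
print(bot.state()["tcp_pos"])
for n in("side","top"):
    f=bot.grab_frame(n);q=cloud(f).reshape(-1,3);q=q[(np.linalg.norm(q[:,:2]-[.595,.0045],axis=1)<.1)&(q[:,2]>.04)&(q[:,2]<.05)]
    print(n,len(q),*circ(q[:,:2]),np.percentile(q[:,2],[5,50,95]))
    cv2.imwrite(f"pics/{n}3.png",f["frame"][:,:,::-1])
a=cv2.imread("pics/side3.png")[100:400,200:500];b=cv2.imread("pics/top3.png")[80:380,150:450]
cv2.imwrite("pics/p3.png",np.hstack([a,b]))
```

```text
[0.52450029 0.00416518 0.3386986 ]
side 865 [ 0.59503728 -0.00519844] 0.07260323262761655 [0.04061662 0.04411836 0.04609802]
top 7 [0.58942512 0.01450611] 0.09313821012985889 [0.0409487  0.0450481  0.04662769]
```

View pics/p3.png

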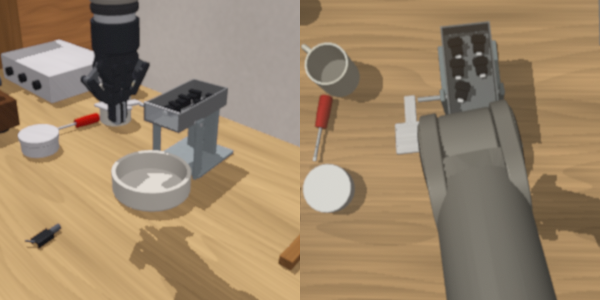

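Dish stands upright on the shelf under the lip (left half, (150,180); fit centre (0.595, 0.00)), fingers shut above it, and bystanders unmoved. Now over the pedal.

{"op": "move_arm", "data": {
  "series": [
    [[0,0.15,0,0,0],[0,0.3,0.1,0,0],[0,0.45,0.2,0,0],[0,0.6,0.35,0,0],[0,0.76,0.5,0,0],[0,0.76,0.535,0,0],[0,0.76,0.535,0.05,0],[0,0.76,0.535,0.1,0],[0,0.76,0.535,0.13,0],[0,0.76,0.535,0.13,0]]
  ]
}}

```text
time: 10.18
tcp_pos: [0.6049, 0.1177, 0.3194]
orientation: [-3.141, 0.001, 1.569]
wrist_force: [0.2, -0.1, -0.3]
opening: 0.0
grip_force: 0.0
```

Run:
```python
from rig import bot
from m import *
s=bot.state();print(s["tcp_pos"],s["wrist_force"])
for n in("side","top"):
    f=bot.grab_frame(n);cv2.imwrite(f"pics/{n}4.png",f["frame"][:,:,::-1])
a=cv2.imread("pics/side4.png")[120:320,220:480];b=cv2.imread("pics/top4.png")[80:280,180:360]
cv2.imwrite("pics/p4.png",cv2.resize(np.hstack([a,b]),None,fx=1.8,fy=1.8))
```

```text
[0.60489809 0.11765011 0.31938329] [ 0.18504352 -0.07287437 -0.31292942]
```

View pics/p4.png

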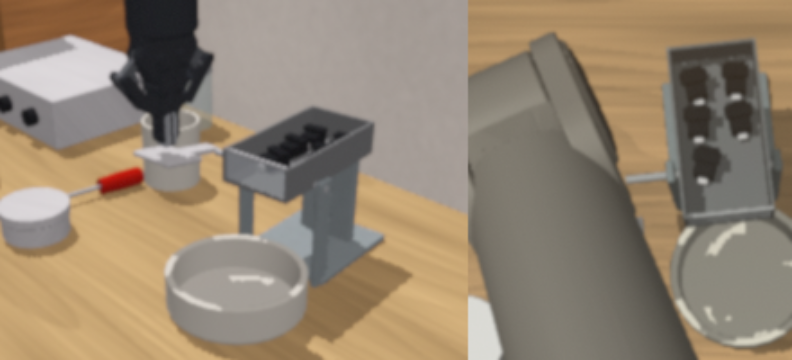

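The shut fingertips stand just above the pedal plate (170,140), the tray is level with five cartridges, and the dish is centred under the mouth. Begin pressing.

{"op": "move_arm", "data": {
  "series": [
    [[0,0,0,0.02,0],[0,0,0,0.035,0],[0,0,0,0.05,0],[0,0,0,0.065,0],[0,0,0,0.08,0],[0,0,0,0.095,0],[0,0,0,0.11,0],[0,0,0,0.125,0],[0,0,0,0.14,0],[0,0,0,0.155,0],[0,0,0,0.17,0],[0,0,0,0.18,0]]
  ]
}}

```text
time: 11.78
tcp_pos: [0.6052, 0.1182, 0.2927]
orientation: [-3.141, 0.0, 1.57]
wrist_force: [-1.4, 0.6, 1.7]
opening: 0.0
grip_force: 0.8
```

```bash
cat > look.py <<'E'
import sys
from rig import bot
from m import *
s=bot.state();print(s["time"],s["tcp_pos"],s["wrist_force"])
f=bot.grab_frame("side");a=f["frame"][120:320,260:480,::-1]
g=bot.grab_frame("top");b=g["frame"][80:280,260:400,::-1]
cv2.imwrite(f"pics/{sys.argv[1]}.png",cv2.resize(np.hstack([a,b]),None,fx=2.2,fy=2.2))
# tray angle: side-rim points in stand frame, from both views
c,sn=np.cos(.119),np.sin(.119)
for F in(f,g):
    q=cloud(F).reshape(-1,3)-[.6815,.0147,.12];X=q[:,0]*c+q[:,1]*sn;Y=-q[:,0]*sn+q[:,1]*c
    m=(abs(abs(Y)-40.5e-3)<4e-3)&(X>-.06)&(X<.12)&(q[:,2]>-.05)&(np.hypot(X,q[:,2])<.125)
    x,z=X[m],q[m,2];e=[]
    for lo in np.arange(-.03,.1,.01):
        k=(x>lo)&(x<lo+.01)
        if k.sum()>3:e.append((lo+.005,np.percentile(z[k],90)))
    e=np.array(e)
    if len(e)>2:print("theta",np.arctan(np.polyfit(e[:,0],e[:,1],1)[0]).round(3),len(e))
E
python3 look.py a5
```

```text
11.775 [0.6052285  0.11817538 0.29271566] [-1.42697626  0.55651126  1.67752936]
theta 0.265 13
theta 0.269 13
```

{"op": "move_arm", "data": {
  "series": [
    [[0,0,0,0.006,0],[0,0,0,0.012,0],[0,0,0,0.018,0],[0,0,0,0.024,0],[0,0,0,0.03,0],[0,0,0,0.036,0],[0,0,0,0.042,0],[0,0,0,0.048,0],[0,0,0,0.054,0],[0,0,0,0.06,0],[0,0,0,0.066,0],[0,0,0,0.072,0]]
  ]
}}

```text
time: 13.38
tcp_pos: [0.6053, 0.1182, 0.2821]
orientation: [3.142, 0.0, 1.57]
wrist_force: [1.3, -0.7, 1.3]
opening: 0.001
grip_force: 0.6
```

{"op": "move_arm", "data": {
  "series": [
    [[0,0,0,0.006,0],[0,0,0,0.012,0],[0,0,0,0.018,0],[0,0,0,0.024,0],[0,0,0,0.03,0],[0,0,0,0.036,0],[0,0,0,0.042,0],[0,0,0,0.048,0],[0,0,0,0.054,0],[0,0,0,0.06,0],[0,0,0,0.066,0],[0,0,0,0.072,0]]
  ]
}}

```text
time: 14.88
tcp_pos: [0.6053, 0.1182, 0.2712]
orientation: [-3.142, 0.0, 1.57]
wrist_force: [0.1, -0.2, 1.6]
opening: 0.001
grip_force: 0.4
```

```bash
python3 look.py a6
```

```text
14.875 [0.6052726  0.11819005 0.27124383] [ 0.08421007 -0.22008108  1.60257485]
theta 0.51 12
theta 0.443 13
```

View pics/a6.png

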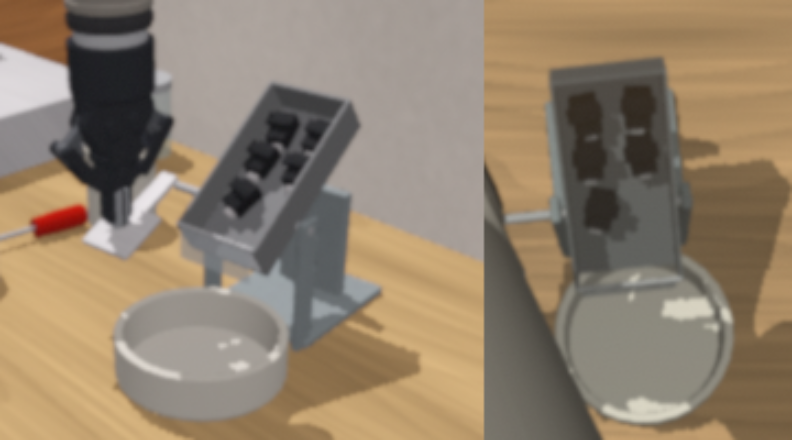

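Tray is tipped about 0.55 rad, all five cartridges still in it, flap hanging open above the dish (200,345). Continue slowly.

{"op": "move_arm", "data": {
  "series": [
    [[0,0,0,0.004,0],[0,0,0,0.008,0],[0,0,0,0.012,0],[0,0,0,0.016,0],[0,0,0,0.02,0],[0,0,0,0.024,0],[0,0,0,0.028,0],[0,0,0,0.032,0],[0,0,0,0.036,0],[0,0,0,0.04,0],[0,0,0,0.044,0],[0,0,0,0.048,0]]
  ]
}}

```text
time: 16.48
tcp_pos: [0.6053, 0.1182, 0.2641]
orientation: [3.142, 0.0, 1.57]
wrist_force: [0.5, -0.0, 1.0]
opening: 0.002
grip_force: 0.2
```

{"op": "move_arm", "data": {
  "series": [
    [[0,0,0,0.004,0],[0,0,0,0.008,0],[0,0,0,0.012,0],[0,0,0,0.016,0],[0,0,0,0.02,0],[0,0,0,0.024,0],[0,0,0,0.024,0],[0,0,0,0.024,0]]
  ]
}}

```text
time: 17.48
tcp_pos: [0.6053, 0.1181, 0.2605]
orientation: [-3.141, 0.0, 1.57]
wrist_force: [0.3, -0.4, -0.2]
opening: 0.0
grip_force: 0.1
```

```bash
python3 look.py a7
```

```text
17.475 [0.60526009 0.11813684 0.2604801 ] [ 0.27430825 -0.42711384 -0.22986625]
theta 0.616 11
theta 0.547 12
```

View pics/a7.png

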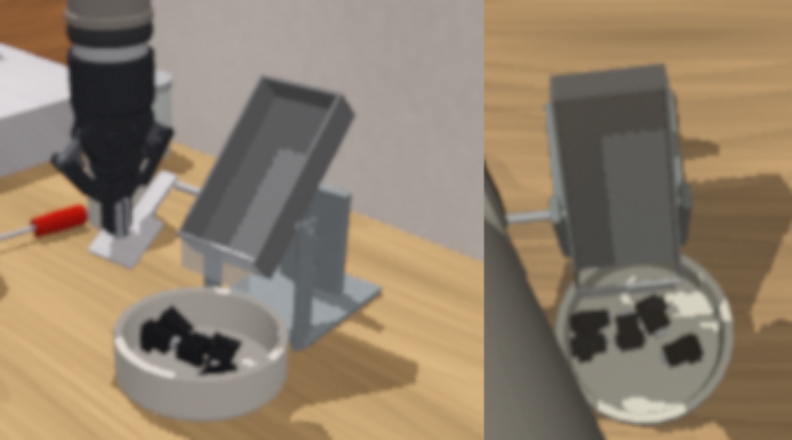

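All five cartridges are in the dish (top view (575–700, 310–350)), and the tray is empty. Ease it back.

{"op": "move_arm", "data": {
  "series": [
    [[0,0,0,-0.01,0],[0,0,0,-0.025,0],[0,0,0,-0.04,0],[0,0,0,-0.055,0],[0,0,0,-0.07,0],[0,0,0,-0.085,0],[0,0,0,-0.1,0],[0,0,0,-0.115,0],[0,0,0,-0.13,0],[0,0,0,-0.145,0],[0,0,0,-0.16,0],[0,0,0,-0.175,0]]
  ]
}}

```text
time: 19.08
tcp_pos: [0.6053, 0.1181, 0.2869]
orientation: [3.142, 0.0, 1.57]
wrist_force: [-1.4, 0.9, 0.6]
opening: 0.001
grip_force: 0.3
```

{"op": "move_arm", "data": {
  "series": [
    [[0,0,0,-0.012,0],[0,0,0,-0.024,0],[0,0,0,-0.036,0],[0,0,0,-0.048,0],[0,0,0,-0.06,0],[0,0,0,-0.072,0],[0,0,0,-0.084,0],[0,0,0,-0.096,0],[0,0,0,-0.108,0],[0,0,0,-0.12,0],[0,0,0,-0.132,0],[0,0,0,-0.144,0]]
  ]
}}

```text
time: 20.58
tcp_pos: [0.6053, 0.1182, 0.3085]
orientation: [3.141, 0.0, 1.57]
wrist_force: [-0.1, -0.6, -0.0]
opening: -0.005
grip_force: 0.3
```

{"op": "move_arm", "data": {
  "series": [
    [[0,0,0,-0.008,0],[0,0,0,-0.016,0],[0,0,0,-0.024,0],[0,0,0,-0.032,0],[0,0,0,-0.04,0],[0,0,0,-0.05,0],[0,0,0,-0.07,0],[0,0,0,-0.12,0],[0,0,0,-0.2,0],[0,0,0,-0.3,0],[0,0,0,-0.4,0],[0,0,0,-0.4,0]]
  ]
}}

```text
time: 22.08
tcp_pos: [0.6058, 0.1185, 0.3705]
orientation: [3.138, -0.001, 1.57]
wrist_force: [0.5, 0.6, 0.0]
opening: -0.0
grip_force: 0.0
```

```bash
python3 look.py a8
```

```text
22.075 [0.60580863 0.11850233 0.37050901] [0.54615136 0.57424927 0.02457153]
theta -0.009 13
theta 0.006 13
```

View pics/a8.png

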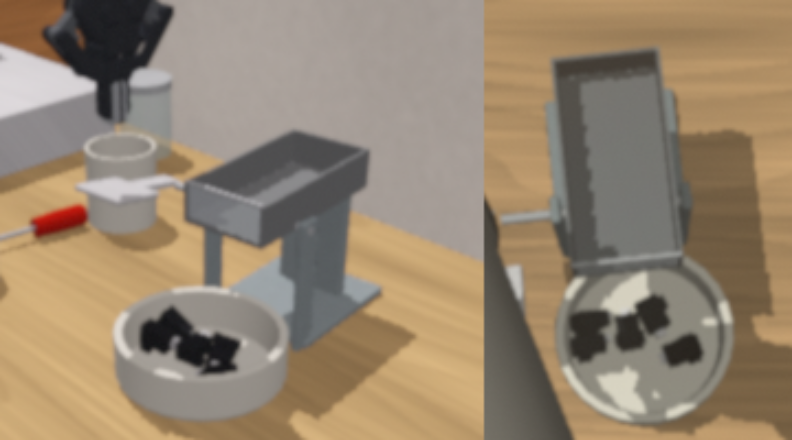

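The tray is level and empty, all five cartridges lie in the upright dish, and the gripper is clear of everything.

```bash
python3 -c "
from rig import bot
print(bot.hand_in())"
```

```text
the job is handed in; nothing more can be done
None
```

Job handed in (no verdict was returned): the last pictures, at about 22 s of the 61 s limit, show all five cartridges in the upright dish under the lip, the tray eased back level and empty, and the gripper clear.

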